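# Find the lid that rocks on the clay box and push it open

### The job

Three of the four identical lids on the wooden clay box are pinned shut and one is free: press lightly on the black thumb spots with your fingertips, one lid after another, until you find the one that rocks, then push its raised front edge back until that lid stands open, nearly upright, and leave it so. Only press and push: pick nothing up, and leave the things around the box where they stand.

Things in the scene. Friction and masses are not known exactly. Their poses are not given: they have to be found in the camera images.
- clay_box: Hollow red-brown wooden box fixed to the table, four pale plywood lids side by side flush in its top; its place and yaw vary. In its frame (x away from the robot, y left, z up; origin on the table under the lids' axle) it spans x -72 to +52 mm, y -118 to +118 mm; rim and shut lid tops at z = 80 mm. Walls 6 mm. A clay ball lies in each compartment. Which lid is free varies and cannot be seen.
- axle (a point): Middle of the hidden axle on which the free lid turns, inside the box top, at box x = 0, y = 0, z = 77 mm; the axle runs along the box's y.
- front_edge (a point): Middle of the line of the lids' front edges, on the shut lids' top face: box x = -65, y = 0, z = 80 mm. Each lid is a plate 110 mm (x) by 52 mm (y) by 6 mm thick, front edge rounded, from box x = -65 to +45 mm; lids are 56 mm apart in y, with 4 mm gaps. The point belongs to the box and stays when a lid moves. Pressing near the front edge moves no lid.
- spot_1 (a point): Centre of the black thumb spot (disc, 16 mm diameter) on lid 1 counted from the left (box x = 30, y = +84, z = 80 mm), on the shut lid's top, 15 mm from its rear edge. The point belongs to the box and stays when the lid moves. A pinned lid gives only about 1 mm at 5 N here (rubber seal, level, under 4 mm at most); the free lid tips and sinks under 1 to 4 N.
- spot_2 (a point): Centre of the black thumb spot (disc, 16 mm diameter) on lid 2 counted from the left (box x = 30, y = +28, z = 80 mm), on the shut lid's top, 15 mm from its rear edge. The point belongs to the box and stays when the lid moves. A pinned lid gives only about 1 mm at 5 N here (rubber seal, level, under 4 mm at most); the free lid tips and sinks under 1 to 4 N.
- spot_3 (a point): Centre of the black thumb spot (disc, 16 mm diameter) on lid 3 counted from the left (box x = 30, y = -28, z = 80 mm), on the shut lid's top, 15 mm from its rear edge. The point belongs to the box and stays when the lid moves. A pinned lid gives only about 1 mm at 5 N here (rubber seal, level, under 4 mm at most); the free lid tips and sinks under 1 to 4 N.
- spot_4 (a point): Centre of the black thumb spot (disc, 16 mm diameter) on lid 4 counted from the left (box x = 30, y = -84, z = 80 mm), on the shut lid's top, 15 mm from its rear edge. The point belongs to the box and stays when the lid moves. A pinned lid gives only about 1 mm at 5 N here (rubber seal, level, under 4 mm at most); the free lid tips and sinks under 1 to 4 N.
- loose_lid (a joint): Angle of the free lid, whichever it is, rad: 0 shut, growing as its rear end sinks and its front edge (65 mm from the axle) rises and swings back, away from the robot; stop at 1.4 (80 degrees). Smooth, waxed. The axle is stiff (0.03 N m): it stays where left. Fingertips 18 mm into the thumb spot give 0.6 to 0.8 rad, front edge 40 mm up, to be pushed on from in front; under 0.5 it may jam on them.
- slip_jar: Bystander, loose, to be left alone: screw-lid jar of slip with a green cap, diameter 57, 75 tall; sizes in mm. Origin: centre of its underside.
- eraser: Bystander, loose, to be left alone: green and white eraser, 19 x 40 x 12; sizes in mm. Origin: centre of its underside.
- ring_cutter_1: Bystander, loose, to be left alone: grey ring cutter, diameter 66, 26 tall; sizes in mm. Origin: centre of its underside.
- pinch_pot: Bystander, loose, to be left alone: grey-brown hand-built pot, diameter 59, 58 tall (left of the box); sizes in mm. Origin: centre of its underside.
- small_ring: Bystander, loose, to be left alone: small grey ring cutter, diameter 48, 22 tall, to the right of the box; sizes in mm. Origin: centre of its underside.
- needle_tool: Bystander, loose, to be left alone: needle tool with a red handle, 158 long, 12 thick, lying in front of the box, along it; sizes in mm. Origin: centre of its underside.

How it is judged:
By the outcome, as a careful person would: the job done as asked, in the order asked, and still so for the second after the job is handed in, with the robot touching nothing.
It also fails if it takes over 48 s, if anything falls off the work surface, if the arm or the gripper's body presses on something with over 40 N, if the wrist force passes 120 N, or if a joint passes its speed limit or range.

### The arm

A 6-joint arm with a two-finger parallel gripper is mounted at the origin on a cart in front of the work surface, level with it; the furniture and walls round the work are solid. World frame = base frame: x ahead of the robot, y to its left, z up, the work surface at z = 0. Lengths are in mm, angles in rad, forces in N, time in s.
With the tool pointing down it reaches from about 300 to 775 mm from the base axis. Payload 14.6 kg.
Tool frame: the origin (TCP) lies midway between the tips of the shut fingers; the grasp point (between the pads) lies 19 mm behind it (manip.hold_point_z is the distance from the TCP to the grasp point, in mm); z points along the fingers, y is the direction in which the jaws open and shut (so a half turn about z gives the same grasp; the last joint's range is limited). The gripper opens to 94 mm and grips with 3 to 60 N. Pads are 16 mm wide; open, the fingers measure 119 mm over their backs; the gripper's body (75 mm by 177 mm) begins 78 mm behind the grasp point.
Start: joints at [1.041, 0.3, 1.521, -0, 1.321, -0.067], TCP at [245.546, 492.134, 205.446] pointing down, gripper open.
Joint ranges: [-3.03, 3.03], [-0.79, 2.21], [0.23, 2.52], [-1.04, 4.18], [0, 3.07], [-2.55, 2.55]. Speed limits (rad/s): [2.22, 2.22, 2.57, 3.14, 3.14, 3.14].

### API

Orientations are given as [roll, pitch, yaw] about the fixed x, y, z axes, in that order (R = Rz(yaw) Ry(pitch) Rx(roll)).
In Python, from cell import manip gives the robot as it stands.
- The arm moves only by the shell command python3 -m crank 'ROWS' [OPENING] [FORCE]. ROWS is JSON, a list of rows, each an object with "offset": the shift along the world's x, y, z in m, a list of three; "spin": the turn about the world's z in degrees. In form: [{"offset": [dx, dy, dz], "spin": spin}, ...]. A call has exactly 8 rows; each row is the pose to reach, as a shift and turn from the pose measured when the call began; what a row does not reach only later rows make up. A row lasts 1/12 s, in which the tool goes at most 41.7 mm and 7.16 degrees, less where a joint would pass 70% of its speed; a pose out of reach is approached as far as the arm can. A call with a gripper value outside its range is refused whole. OPENING is the opening, from 0 (shut) to 1 (fully open), set as the call begins (- or left out, the last holds). The fingers move at their own pace and stop on an object; FORCE is the grip in N (left out, the last holds). Time passes only in rows, so rows that repeat a pose let the fingers close, or fill a call up. It gives the time, the measured TCP pose, the force and the opening at its end, in the units of the state.
- manip.read_state(): the state, without advancing time (a new reading comes with each control period).
- manip.camera(name): name is "scene" or "top" or "wrist"; returns a dict with "pixels" (400x640x3 uint8, red, green, blue), "fx", "fy", "cx", "cy" (pixels), "k1" (the pictures are not rectified: a ray, as slopes to the right and down, at radius r is drawn at 1 + k1 r^2 times it, then the intrinsics apply), "extrinsics" (4x4, takes a point from world to camera coordinates); the wrist camera has in their place "hand_eye" (4x4, takes a point from camera to tool coordinates, whose origin is the TCP and whose axes are the flange's). Camera axes: x right, y down, z forward; pixel columns grow to the right and rows downward; lengths in mm; the calibration is good to about 2 mm. A picture is of the moment at which its call begins: read the wrist's pose just before it. There is no depth.
- manip.sign_off(): hands the job in, once; it reports no verdict.
Trained networks look in a picture, given as the dict that the camera call returned (one of the last four; its "shot" number tells which), for a name from the list of things; names that differ only in an ending like _2 or _b are one class to them, and where a whole thing is asked for, a point or a joint stands for the part that bears it (a point fixed in the world has none). Each returns a list of dicts, best first, with "conf" (0 to 1); they miss things now and then, are a little off and sometimes report something else, mostly with a low value. They report only what shows in the picture. A call takes as long as a camera call.
- manip.search_frame(picture, name): "location" ([x, y, z] in mm, in world coordinates, good to about 4 mm: the middle of the surface that is visible of it).
- manip.masks_of(picture, name): "mask" (400x640 bool, what is visible of it).
The state is a dict: "clock": time; "joints": joint angles; "qd": joint speeds; "effort": joint torques, N m; "eef_pos": TCP position; "eef_rot": TCP orientation; "wrist_force": force on the tool from outside, world axes, zero at the start; "moment": the same for the moment, N m; "finger_gap": finger opening in mm.
Only numpy, scipy, OpenCV 4.12 (cv2) and the standard library are available. Lean on these libraries where they do the work, as an engineer would, in place of code of your own. Each camera call takes 0.05 s, during which the arm holds its last target. There are 200 camera calls.

## Working session

There is one attempt and no reset: what is moved stays moved. The work goes in short steps, Python scripts to look and compute and a shell command to move; the robot and the scene stay as the last step left them, time stands still between calls to the robot, and variables do not carry over. Pictures are saved under pics/ and viewed, about 8 in all and at most 12, crops included, and the job is handed in when it is done.

```bash
mkdir -p pics
cat > h.py <<'E'
import numpy as np, cv2, math
from cell import manip
def save(p,name): cv2.imwrite('pics/'+name+'.png', p['pixels'][:,:,::-1])
def proj(p,P):
    E=np.array(p['extrinsics']); c=(E[:3,:3]@np.atleast_2d(P).T).T+E[:3,3]
    s=c[:,:2]/c[:,2:]; s=s*(1+p['k1']*(s**2).sum(1,keepdims=True))
    return s*[p['fx'],p['fy']]+[p['cx'],p['cy']]
def toplane(p,uv,z):
    uv=np.atleast_2d(uv).astype(float); d=(uv-[p['cx'],p['cy']])/[p['fx'],p['fy']]; s=d.copy()
    for _ in range(20): s=d/(1+p['k1']*(s**2).sum(1,keepdims=True))
    E=np.array(p['extrinsics']); R=E[:3,:3]; o=-R.T@E[:3,3]
    r=(R.T@np.c_[s,np.ones(len(s))].T).T
    return o+r*((z-o[2])/r[:,2:])
E
python3 - <<'E'
from h import *
s=manip.read_state(); print(s)
for n in ('top','scene'):
    p=manip.camera(n); save(p,n)
    for k in ('clay_box','spot_1','slip_jar','eraser','ring_cutter_1','pinch_pot','small_ring','needle_tool'):
        print(n,k,[(np.round(d['location']).tolist(),round(d['conf'],2)) for d in manip.search_frame(p,k)][:5])
E
```

```text
{'clock': 0.0, 'joints': array([ 1.04139893e+00,  3.00490693e-01,  1.52155835e+00, -2.71030335e-05,
        1.32072733e+00, -6.66065090e-02]), 'qd': array([ 0.00010669, -0.00090315, -0.00206957, -0.00045843,  0.00187949,
        0.00089381]), 'effort': array([ 9.24946153e-05, -5.31798184e+01, -3.52744710e+01,  7.07867648e-02,
        2.43159255e-02, -1.38384867e-04]), 'eef_pos': array([245.4256402 , 491.91296263, 204.88520885]), 'eef_rot': array([-3.14040982e+00, -5.25909343e-05,  2.67880846e+00]), 'wrist_force': array([ 0.10733389, -0.06184346, -0.02882914]), 'moment': array([ 0.04566622, -0.01946035, -0.0041004 ]), 'finger_gap': 93.93615950988587}
top clay_box [([491.0, 284.0, 76.0], 0.57), ([499.0, 310.0, 81.0], 0.53)]
top spot_1 [([486.0, 286.0, 81.0], 0.63)]
top slip_jar [([494.0, 553.0, 74.0], 0.97)]
top eraser [([399.0, 532.0, 12.0], 0.49), ([494.0, 556.0, 74.0], 0.37)]
top ring_cutter_1 [([683.0, 192.0, 21.0], 0.61)]
top pinch_pot [([518.0, 448.0, 20.0], 0.77), ([490.0, 286.0, 78.0], 0.49)]
top small_ring [([475.0, 127.0, 20.0], 0.53)]
top needle_tool [([405.0, 278.0, 10.0], 0.64)]
scene clay_box [([440.0, 387.0, 51.0], 0.78), ([672.0, 203.0, 18.0], 0.41)]
scene spot_1 [([440.0, 384.0, 52.0], 0.86)]
scene slip_jar [([484.0, 574.0, 54.0], 0.87)]
scene eraser [([391.0, 537.0, 16.0], 0.75), ([483.0, 576.0, 53.0], 0.39)]
scene ring_cutter_1 [([673.0, 201.0, 14.0], 0.71)]
scene pinch_pot [([504.0, 464.0, 39.0], 0.66), ([498.0, 318.0, 84.0], 0.23)]
scene small_ring [([505.0, 461.0, 40.0], 0.48)]
scene needle_tool [([403.0, 290.0, 12.0], 0.73), ([504.0, 464.0, 40.0], 0.28)]
```

View pics/top.png

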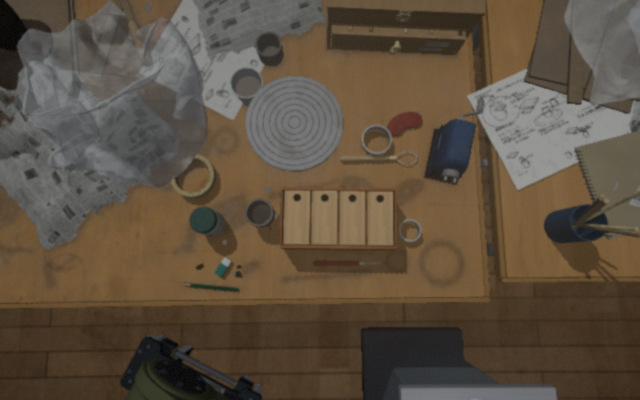

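View pics/scene.png

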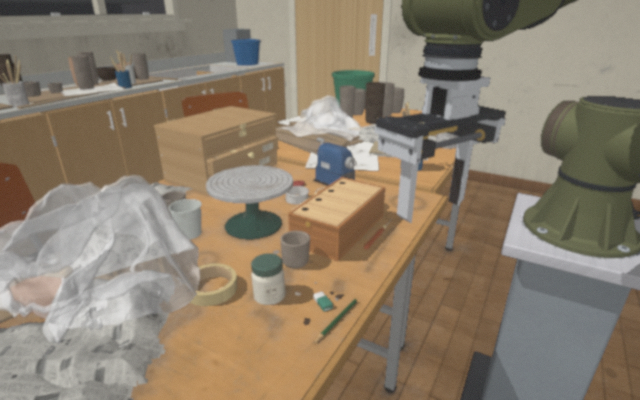

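The top view shows the box with thumb spots near (297,198), (324,198), (352,198) and (380,198). The scene view matches it: pot and jar to the left, needle tool in front, turntable behind.

Run:
```python
from h import *
p=manip.camera('top')
g=cv2.cvtColor(p['pixels'],cv2.COLOR_RGB2GRAY).astype(float)
c=[]
for u,v in ((297,198),(324,198),(352,198),(380,198)):
    w=g[v-7:v+8,u-7:u+8]; m=np.clip(np.median(w)-25-w,0,None); yy,xx=np.mgrid[v-7:v+8,u-7:u+8]
    c.append(((xx*m).sum()/m.sum(),(yy*m).sum()/m.sum()))
W=toplane(p,c,80); print(np.round(c,1),np.round(W,1))
d=(W[0]-W[3]); yaw=math.atan2(-d[0],d[1]); print('len',np.linalg.norm(d),'yaw',math.degrees(yaw))
R=np.array([[math.cos(yaw),-math.sin(yaw)],[math.sin(yaw),math.cos(yaw)]])
o=W[:,:2].mean(0)-R@[30,0]; print('origin',o)
Bx=[(-72,118),(52,118),(52,-118),(-72,-118)]
q=proj(p,[np.r_[o+R@b,80] for b in Bx])
f=proj(p,[np.r_[o+R@b,80] for b in [(-65,84),(-65,-84)]])
im=p['pixels'][:,:,::-1].copy(); im=cv2.resize(im[160:290,180:440],None,fx=3,fy=3)
for a in np.r_[q,f,c]: cv2.circle(im,tuple(int(x) for x in (a-[180,160]+.5)*3),3,(0,0,255),1)
cv2.imwrite('pics/c1.png',im)
```

```text
[[296.7 197.1]
 [324.3 197.4]
 [352.  197.8]
 [379.7 198. ]] [[539.9 369.3  80. ]
 [538.4 313.3  80. ]
 [536.8 257.2  80. ]
 [535.6 201.1  80. ]]
len 168.24711275076663 yaw -1.4518426951343812
origin [507.68625599 286.00555445]
```

View pics/c1.png

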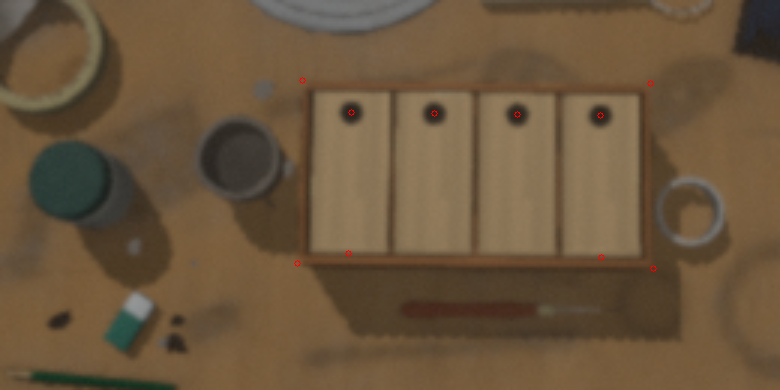

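The overlay puts the spots on the discs, with box yaw about -1.5°. Next I shut the fingers and move over spot 1.

```bash
python3 -m crank '[{"offset":[0.025,-0.01,0],"spin":3},{"offset":[0.06,-0.024,-0.005],"spin":8},{"offset":[0.095,-0.039,-0.01],"spin":13},{"offset":[0.13,-0.053,-0.02],"spin":18},{"offset":[0.165,-0.068,-0.03],"spin":23},{"offset":[0.2,-0.083,-0.045],"spin":25},{"offset":[0.235,-0.098,-0.06],"spin":25},{"offset":[0.265,-0.11,-0.07],"spin":25}]' 0 15
```

```text
clock: 1.62
eef_pos: [512.3, 380.4, 133.9]
eef_rot: [-3.141, -0.001, 3.115]
wrist_force: [0.1, 0.0, -0.1]
finger_gap: 43.5
```

```bash
python3 -m crank '[{"offset":[0.014,-0.006,0],"spin":0},{"offset":[0.0277,-0.011,0],"spin":0},{"offset":[0.0277,-0.011,-0.015],"spin":0},{"offset":[0.0277,-0.011,-0.03],"spin":0},{"offset":[0.0277,-0.011,-0.04],"spin":0},{"offset":[0.0277,-0.011,-0.046],"spin":0},{"offset":[0.0277,-0.011,-0.049],"spin":0},{"offset":[0.0277,-0.011,-0.05],"spin":0}]' 0 15
```

```text
clock: 2.28
eef_pos: [539.9, 369.6, 83.8]
eef_rot: [-3.141, -0.001, 3.115]
wrist_force: [0.5, 0.1, 0.0]
finger_gap: 0.9
```

Run:
```python
from h import *
p=manip.camera('wrist'); save(p,'w1'); print(manip.read_state()['wrist_force'],manip.read_state()['finger_gap'])
```

```text
[-0.75459518 -0.67304292  0.04513314] 0.018821188436534308
```

View pics/w1.png

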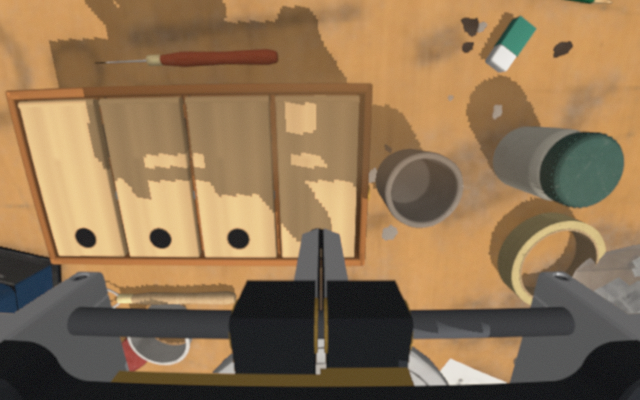

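The wrist view shows the shut fingertips at (320,235), on lid 1's spot and in line with the other three spots (row 238). Now the press.

```bash
python3 -m crank '[{"offset":[0,0,-0.002],"spin":0},{"offset":[0,0,-0.003],"spin":0},{"offset":[0,0,-0.004],"spin":0},{"offset":[0,0,-0.005],"spin":0},{"offset":[0,0,-0.0055],"spin":0},{"offset":[0,0,-0.006],"spin":0},{"offset":[0,0,-0.006],"spin":0},{"offset":[0,0,-0.006],"spin":0}]' 0 15
```

```text
clock: 3.0
eef_pos: [540.2, 369.8, 79.0]
eef_rot: [-3.141, 0.0, 3.115]
wrist_force: [-2.8, -1.3, 7.0]
finger_gap: 0.4
```

7 N for 1 mm: lid 1 is pinned. On to lid 2.

```bash
python3 -m crank '[{"offset":[0,0,0.012],"spin":0},{"offset":[-0.001,-0.02,0.016],"spin":0},{"offset":[-0.0015,-0.042,0.016],"spin":0},{"offset":[-0.0018,-0.0565,0.014],"spin":0},{"offset":[-0.0018,-0.0565,0.009],"spin":0},{"offset":[-0.0018,-0.0565,0.006],"spin":0},{"offset":[-0.0018,-0.0565,0.005],"spin":0},{"offset":[-0.0018,-0.0565,0.005],"spin":0}]' 0 15 && python3 -m crank '[{"offset":[0,0,-0.002],"spin":0},{"offset":[0,0,-0.003],"spin":0},{"offset":[0,0,-0.004],"spin":0},{"offset":[0,0,-0.005],"spin":0},{"offset":[0,0,-0.0055],"spin":0},{"offset":[0,0,-0.006],"spin":0},{"offset":[0,0,-0.006],"spin":0},{"offset":[0,0,-0.006],"spin":0}]' 0 15
```

```text
clock: 3.67
eef_pos: [538.2, 314.0, 83.7]
eef_rot: [-3.141, -0.0, 3.116]
wrist_force: [0.4, -0.4, 0.2]
finger_gap: -0.2
clock: 4.33
eef_pos: [538.2, 314.0, 77.7]
eef_rot: [-3.141, -0.0, 3.116]
wrist_force: [-0.6, 0.0, 0.8]
finger_gap: 0.4
```

Lid 2 sank with the fingers at 0.8 N, so it is the free one. I press to 18 mm.

```bash
python3 -m crank '[{"offset":[0,0,-0.002],"spin":0},{"offset":[0,0,-0.005],"spin":0},{"offset":[0,0,-0.008],"spin":0},{"offset":[0,0,-0.011],"spin":0},{"offset":[0,0,-0.0135],"spin":0},{"offset":[0,0,-0.0155],"spin":0},{"offset":[0,0,-0.0162],"spin":0},{"offset":[0,0,-0.0162],"spin":0}]' 0 15
python3 - <<'E'
from h import *
p=manip.camera('wrist'); save(p,'w2')
E
```

```text
clock: 5.0
eef_pos: [538.1, 313.9, 61.2]
eef_rot: [-3.141, -0.001, 3.116]
wrist_force: [0.5, -0.4, 0.3]
finger_gap: 0.4
```

View pics/w2.png

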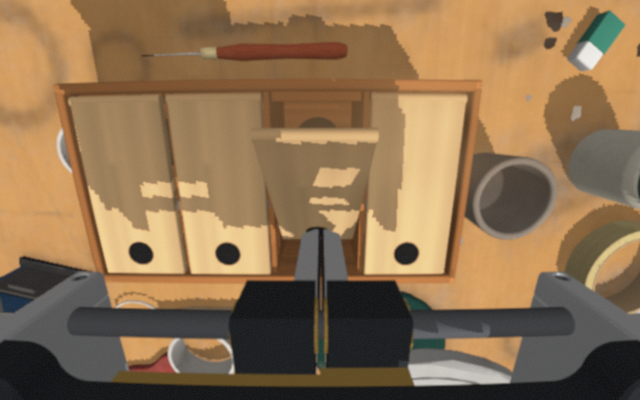

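The view shows lid 2's front edge raised, at (315,134), with the compartment open under it. I lift out, cross over it and come down in front.

```bash
python3 -m crank '[{"offset":[0,0,0.02],"spin":0},{"offset":[0,0,0.05],"spin":0},{"offset":[0,0,0.08],"spin":0},{"offset":[-0.01,0,0.1],"spin":0},{"offset":[-0.035,0.001,0.105],"spin":0},{"offset":[-0.065,0.0015,0.105],"spin":0},{"offset":[-0.095,0.002,0.105],"spin":0},{"offset":[-0.125,0.0025,0.105],"spin":0}]' 0 15 && python3 -m crank '[{"offset":[-0.003,0,0],"spin":0},{"offset":[-0.003,0,-0.015],"spin":0},{"offset":[-0.003,0,-0.035],"spin":0},{"offset":[-0.003,0,-0.05],"spin":0},{"offset":[-0.003,0,-0.058],"spin":0},{"offset":[-0.003,0,-0.062],"spin":0},{"offset":[-0.003,0,-0.062],"spin":0},{"offset":[-0.003,0,-0.062],"spin":0}]' 0 15
```

```text
clock: 5.72
eef_pos: [411.7, 316.2, 166.3]
eef_rot: [-3.141, -0.001, 3.115]
wrist_force: [-0.1, 0.5, 0.0]
finger_gap: 0.0
clock: 6.38
eef_pos: [409.1, 316.3, 104.9]
eef_rot: [-3.142, -0.0, 3.115]
wrist_force: [0.9, -1.3, -0.4]
finger_gap: 1.0
```

```bash
python3 -m crank '[{"offset":[0.008,0,0],"spin":0},{"offset":[0.018,0,0],"spin":0},{"offset":[0.028,-0.001,0],"spin":0},{"offset":[0.036,-0.001,0],"spin":0},{"offset":[0.044,-0.001,0],"spin":0},{"offset":[0.052,-0.0015,0],"spin":0},{"offset":[0.06,-0.0015,0],"spin":0},{"offset":[0.065,-0.0015,0],"spin":0}]' 0 15
python3 - <<'E'
from h import *
p=manip.camera('wrist'); save(p,'w3'); p=manip.camera('scene'); cv2.imwrite('pics/s3.png',cv2.resize(p['pixels'][130:270,230:430,::-1],None,fx=3,fy=3))
E
```

```text
clock: 7.05
eef_pos: [475.1, 314.7, 104.8]
eef_rot: [-3.142, -0.0, 3.115]
wrist_force: [-0.3, -0.3, 0.0]
finger_gap: 0.5
```

View pics/s3.png

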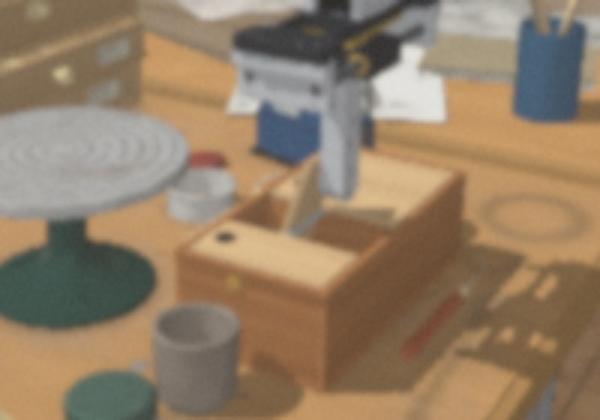

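The crop shows lid 2 steep, at (300,195), with the fingers against its front edge. I push on gently to the stop.

```bash
python3 -m crank '[{"offset":[0.002,0,0],"spin":0},{"offset":[0.004,0,0],"spin":0},{"offset":[0.006,0,0],"spin":0},{"offset":[0.007,0,0],"spin":0},{"offset":[0.008,0,0],"spin":0},{"offset":[0.009,0,0],"spin":0},{"offset":[0.01,0,0],"spin":0},{"offset":[0.01,0,0],"spin":0}]' 0 15
```

```text
clock: 7.82
eef_pos: [485.0, 314.7, 104.8]
eef_rot: [3.142, 0.0, 3.115]
wrist_force: [0.8, -0.4, 0.0]
finger_gap: 0.3
```

```bash
python3 -m crank '[{"offset":[0.001,0,0],"spin":0},{"offset":[0.002,0,0],"spin":0},{"offset":[0.003,0,0],"spin":0},{"offset":[0.004,0,0],"spin":0},{"offset":[0.004,0,0],"spin":0},{"offset":[0.0045,0,0],"spin":0},{"offset":[0.005,0,0],"spin":0},{"offset":[0.005,0,0],"spin":0}]' 0 15
```

```text
clock: 8.48
eef_pos: [486.3, 314.9, 104.5]
eef_rot: [-3.14, -0.008, 3.116]
wrist_force: [-30.2, -1.9, 15.2]
finger_gap: 0.6
```

It hit the stop exactly where expected (TCP x 486). I back off to the front, then up.

```bash
python3 -m crank '[{"offset":[-0.004,0,0],"spin":0},{"offset":[-0.012,0,0],"spin":0},{"offset":[-0.03,0,0],"spin":0},{"offset":[-0.055,0,0],"spin":0},{"offset":[-0.08,0,0.005],"spin":0},{"offset":[-0.1,0,0.03],"spin":0},{"offset":[-0.115,0,0.06],"spin":0},{"offset":[-0.12,0,0.09],"spin":0}]' 0 15
python3 - <<'E'
from h import *
p=manip.camera('scene'); q=manip.camera('top'); 
a=cv2.resize(p['pixels'][120:320,220:430,::-1],None,fx=2.5,fy=2.5)[:500]
b=cv2.resize(q['pixels'][160:310,170:440,::-1],None,fx=2.5,fy=2.5)[:, :]
cv2.imwrite('pics/s4.png',a); cv2.imwrite('pics/t4.png',b)
for k in ('slip_jar','eraser','ring_cutter_1','pinch_pot','small_ring','needle_tool'):
    print(k,[(np.round(d['location']).tolist(),round(d['conf'],2)) for d in manip.search_frame(q,k)][:1])
E
```

```text
clock: 9.15
eef_pos: [364.3, 314.7, 195.5]
eef_rot: [-3.139, -0.009, 3.116]
wrist_force: [1.2, -0.4, 1.2]
finger_gap: 0.2
slip_jar [([495.0, 551.0, 73.0], 0.97)]
eraser [([399.0, 531.0, 13.0], 0.75)]
ring_cutter_1 [([687.0, 192.0, 25.0], 0.8)]
pinch_pot [([521.0, 450.0, 22.0], 0.77)]
small_ring [([474.0, 124.0, 21.0], 0.58)]
needle_tool [([405.0, 329.0, 8.0], 0.54)]
```

View pics/s4.png

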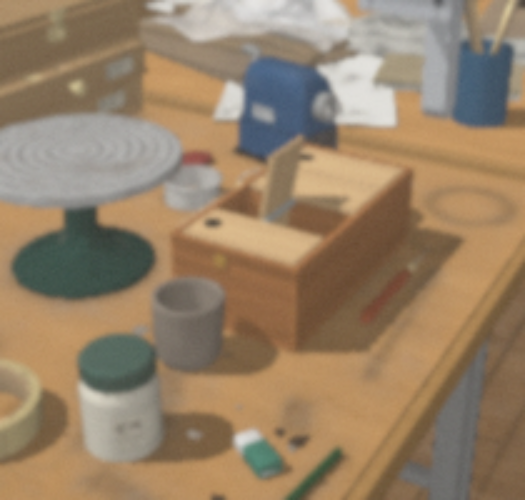

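View pics/t4.png

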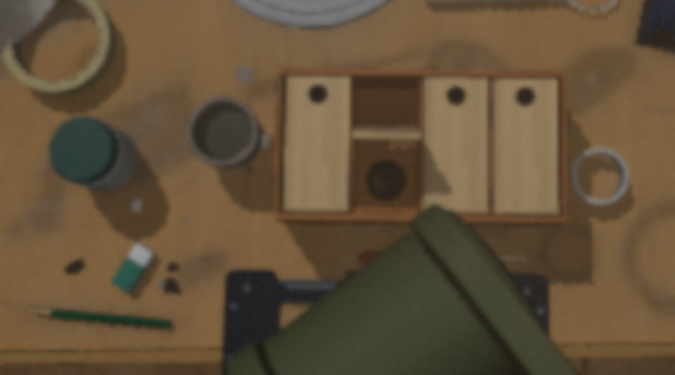

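Both views show lid 2 standing nearly upright, at (283,178) in the scene crop and edge-on at (386,133) in the top crop. The robot is clear and the bystanders are where they were. The needle tool's reported shift comes from the arm hiding part of it; the scene view shows it in place.

```bash
python3 -c "
from cell import manip
print(manip.sign_off())"
```

```text
the job is handed in; nothing more can be done
None
```

Lid 2 was the free one. It now stands open, nearly upright, and I have handed the job in at about 9 s on the robot's clock.

- **Finding the lid:** I pressed spot 1 first; it gave about 1 mm at 7 N, so lid 1 is pinned. Lid 2 sank at under 1 N. I stopped there and did not press lids 3 and 4.
- **Opening it:** I pressed lid 2's spot 18 mm down, then pushed its raised front edge back from in front until it met its stop. The wrist force peaked at about 30 N there, then I backed the fingers off.
- **Last checks:** The scene and top pictures show lid 2 staying open, the other three shut and the gripper clear.
- **One disagreement:** The network located the five other bystanders within 4 mm of their start positions, but put the needle tool 51 mm off. The arm was hiding most of it in that top picture, and the scene picture shows it still lying in front of the box.

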